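Hold the dust-seal collar home on the mixer spindle's flat

ROBOT

A 6-joint arm with a two-finger parallel gripper is mounted at the origin on the work surface. World frame = base frame: x ahead of the robot, y to its left, z up, the work surface at z = 0. Lengths are in mm, angles in rad, forces in N, time in s.
With the tool pointing down it reaches from about 300 to 775 mm from the base axis. Payload 14.6 kg.
Tool frame: the origin (TCP) lies at the very end of the fingers, on their centre line; the grasp point (between the pads) lies 19 mm behind it; z points along the fingers, y is the line along which they close (so a half turn about z gives the same grasp; the last joint's range is limited). The gripper opens to 94 mm and grips with 3 to 60 N. Pads are 16 mm wide; open, the fingers measure 119 mm over their backs; the gripper's body (75 mm by 177 mm) begins 78 mm behind the grasp point.
Start: joints at [1.231, 0.3, 1.521, -0, 1.321, -0.067], TCP at [148.183, 529.651, 166.846] pointing down, gripper open.
Joint ranges: [-3.03, 3.03], [-0.79, 2.21], [0.23, 2.52], [-1.04, 4.18], [0, 3.07], [-2.55, 2.55]. Speed limits (rad/s): [2.22, 2.22, 2.57, 3.14, 3.14, 3.14].

INTERFACE

Orientations are given as [roll, pitch, yaw] about the fixed x, y, z axes, in that order (R = Rz(yaw) Ry(pitch) Rx(roll)).
In Python, from cell import read_state, viewer, manip, models gives the robot as it stands.
- The arm moves only by the tool carry_out, never from a script. Its argument "deltas" is a list of rows, each an object with "dp": the shift along the tool's x, y, z in mm, a list of three; "roll": the turn about the tool's z in degrees; "gripper": the opening, from -1 (shut) to 1 (fully open), so that 0 is half open. In form: [{"dp": [tx, ty, tz], "roll": roll, "gripper": gripper}, ...]. A call has 1 to 12 rows; each row is the pose to reach, as a shift and turn from the pose commanded when the call began, along the tool's axes at that moment; what a row does not reach only later rows make up. A row lasts 1/12 s, in which the tool goes at most 41.7 mm and 7.16 degrees, less where a joint would pass 70% of its speed; a pose out of reach is approached as far as the arm can. A call with a gripper value outside its range is refused whole. The fingers move at their own pace and stop on an object; "newtons" is the grip in N (left out, the last holds). Time passes only in rows, so rows that repeat a pose let the fingers close. It gives the time, the measured TCP pose, the force, the opening and the grip force at its end, in the units of the state.
- read_state(): the state, without advancing time (a new reading comes with each control period).
- viewer.camera(name): name is "scene" or "top"; returns the picture (420x560x3 uint8, red, green, blue); there is no depth.
- viewer.camera_params(name): a dict with "fovy" (degrees; the focal length in pixels is half the picture's height over the tangent of half this angle, whatever the lens; pixels are square), "cx", "cy" (the principal point, pixels), "eye" and "attitude" of the camera in the world. Camera axes: x right, y up, looking along -z (the intrinsics and any distortion apply to the point x, -y, -z); pixel columns grow to the right and rows downward; lengths in mm; the calibration is good to about 2 mm. A picture is of the moment at which its call begins. camera_params takes no time and is no camera call.
- manip.sign_off(): hands the job in; it is judged then, once.
Trained networks look in the newest picture that a camera, given by its name, has taken for a name from the list of things; names that differ only in an ending like _2 or _b are one class to them, and where a whole thing is asked for, a point or a joint stands for the part that bears it (a point fixed in the world has none). Each returns a list of dicts, best first, with "p" (0 to 1); they miss things now and then, are a little off and sometimes report something else, mostly with a low value. They report only what shows in the picture. A call takes as long as a camera call. They do not tell look-alikes from the thing itself.
- models.cut_out(camera, label): "region" (420x560 bool, what is visible of it) and "box" ([left, top, right, bottom] in pixels, round what is visible of it).
The state is a dict: "clock": time; "joints": joint angles; "qd": joint speeds; "effort": joint torques, N m; "eef_pos": TCP position; "eef_rot": TCP orientation; "wrist_force": force on the tool from outside, world axes, zero at the start; "moment": the same for the moment, N m; "finger_gap": finger opening in mm; "finger_force": force on a finger pad.
Only numpy, scipy, OpenCV 4.12 (cv2) and the standard library are available. Lean on these libraries where they do the work, as an engineer would, in place of code of your own. Each camera call takes 0.05 s, during which the arm holds its last target. There are 200 camera calls.

TASK

The mortar mixer's paddle spindle stands end-up on the bench for a new dust seal: first turn the bare spindle with the fingers, feeling for its set-screw flat, until the flat faces the key slot in the housing's rim. Then take the collar that has the set screw (not the plain spacer of the same size), slip it over the spindle with its screw on the flat, and press it down against the sprung seal ring until it sits fully home on the spindle's shoulder. Finish while still holding it pressed down there, screw facing the slot, so that a colleague can tighten the screw; leave the other things on the bench where they are.

Things in the scene. Friction and masses are not known exactly. Their poses are not given: they have to be found in the camera images.
- housing: Fixed blue bearing housing: foot 170 mm across, barrel 140 mm, open pocket in its top. Origin: centre of its underside, on the spindle's axis, at bench height; z up. The pocket is 124 mm across, its floor 62 mm up; the rim round it is 8 mm thick, its top 100 mm up. Its x axis points from the spindle's axis to the one gap in the rim, the key slot.
- key_slot (a point): Middle of the key slot, an 18 mm wide gap in the rim, open at the top: 66 mm from the spindle's axis, 92 mm above the bench.
- spindle_end (a point): Centre of the spindle's round section at its top end, on the vertical axis about which the spindle turns, 122 mm above the bench. The steel spindle end is 20 mm across and stands 42 mm above a shoulder 26 mm across; the shoulder's face, the collar's stop, is 80 mm above the bench. The top 4 mm are tapered.
- spindle_flat (a point): Middle of the set-screw flat, 101 mm above the bench, 6 mm from the spindle's axis; x axis straight out of the flat, z up. The flat runs from shoulder to end, 16 mm broad; the section is a D: 20 mm over the round, 16 mm from flat to the round opposite. The spindle turns both ways without end, with a drag of about 0.04 N m, and stays where it is left; it cannot slide or tip.
- seal (a joint): Sprung seal ring round the shoulder (black, 42 mm outside, 27 mm inside, 6 mm thick): how far it is pressed down, in m. At 0 its top stands 6 mm above the shoulder (86 mm above the bench); pressing starts at about 4 N and takes about 9 N at 0.006, where its top is level with the shoulder. It springs back when let go.
- collar_mid (a point): Centre, half-way up, of the loose steel set collar: 46 mm outside, 24 mm high, bore 21.8 mm, 0.24 kg, lying flat at the start. x axis along its set screw, z up. The screw head (10 mm thick) stands 8 mm out sideways; the tip, 5 mm wide, 3 mm into the bore, 9.5 mm above the underside: the collar goes right down only with the tip on the flat (within about 0.4 rad), and then turns the spindle with it.
- collar_screw (a point): Outer end of the set screw's head: 31 mm from the collar's axis, half-way up the collar.
- spacer_mid (a point): Centre, half-way up, of a loose plain steel spacer ring, 46 mm outside and 24 mm high like the collar but with no screw. Not wanted; leave it. It and the collar may lie in either of two places.
- paddle: Loose mixer paddle of steel bar lying flat, about 250 by 125 mm, 23 mm high at its hub. Origin in the outline's middle. Bystander.
- vicat_mould: Loose black conical mould ring, 84 mm across, 40 mm high; origin under its centre. Bystander.
- hex_key: Loose L-shaped dark hex key, 100 by 30 mm, 6 mm thick. Bystander.
- bowl: Loose steel bowl, 170 mm across, 65 mm high; origin under its centre. Bystander.
- spatula: Loose spatula lying flat. Bystander.
- oil_bottle: Loose amber bottle, 52 mm across, 140 mm high; origin under its centre. Bystander.
Things that resemble listed ones, but are neither listed nor needed, are in the scene too. What is shaped like the housing but pink is not meant.

How it is judged (in metres and radians):
On the way:
1. the fingers turn the bare spindle until its flat faces the key slot (within 0.2 rad), the collar not yet on it (angle between the x axis of spindle_flat and the x axis of housing, either way round below 0.2 rad and x of spindle_flat in the frame of housing above 0 m and contact force between the fingers and spindle above 0.5 N and horizontal distance between collar_mid and spindle_end above 0.05 m), for 0.1 s.
At the end, for the whole second after the job is handed in: Still held: collar within 3 mm of the spindle axis, level (0.08 rad), home on the shoulder (1.8 mm), screw on the flat and towards the slot (0.25 rad), flat towards the slot (0.2 rad); seal pressed over 4.5 mm, fingers on the collar over 3 N, collar still (angle between the x axis of spindle_flat and the x axis of housing, either way round below 0.2 rad and x of spindle_flat in the frame of housing above 0 m and horizontal distance between collar_mid and spindle_end below 0.003 m and z of collar_mid in the frame of housing between 0.089 and 0.0938 m and angle between collar_mid's own z axis and vertical below 0.08 rad and angle between the x axis of collar_mid and the x axis of housing, either way round below 0.25 rad and x of collar_screw in the frame of housing above 0.015 m and angle between the x axis of collar_mid and the x axis of spindle_flat, either way round below 0.25 rad and value of joint seal above 0.0045 m and contact force between the fingers and collar above 3 N and linear speed of collar below 0.01 m/s); the arm keeps its last pose, push and grip.
It fails at once if a bystander is moved more than 30 mm (distance of any of spacer_mid, paddle, vicat_mould, hex_key, bowl, spatula, oil_bottle from where it was at the start of the episode above 0.03 m).
It also fails if it takes over 67 s, if anything falls off the work surface, if the arm or the gripper's body presses on something with over 40 N, if the wrist force passes 120 N, or if a joint passes its speed limit or range.

## Working session

There is one attempt and no reset: what is moved stays moved. The work goes in short steps, Python scripts to look and compute and a tool call to move; the robot and the scene stay as the last step left them, time stands still between calls to the robot, and variables do not carry over. Pictures are saved under pics/ and viewed, at most 10 in all, crops included, and the job is handed in when it is done.

Besides the shell and the picture viewer there is one more tool, called after "Call:" in YAML: its name, and indented under it one key for each argument. carry_out: Moves the arm, as the interface text tells. Its arguments: {"type":"object","properties":{"deltas":{"type":"array"},"newtons":{"type":"number"}},"required":["deltas"]}

```bash
mkdir -p pics
cat > h.py <<'E'
import numpy as np, cv2
from cell import read_state, viewer, manip, models
def snap(c,f=None):
    im=np.array(viewer.camera(c))
    if f: cv2.imwrite('pics/'+f,im[:,:,::-1])
    return im
E
python3 - <<'E'
from h import *
a=snap('scene','s0.png');b=snap('top','t0.png')
for c in('scene','top'): print(viewer.camera_params(c))
print(read_state())
E
```

```text
{'fovy': 50.18448021680985, 'cx': 283.5639478213706, 'cy': 212.37233732950185, 'eye': array([1075.16262276, -391.64984278,  972.38124903]), 'attitude': array([ 0.62073781, -0.00995683,  1.00312084])}
{'fovy': 44.35052806223376, 'cx': 279.1704423868807, 'cy': 209.7593359693378, 'eye': array([ 388.76639529,  -50.47173197, 1548.75658741]), 'attitude': array([ 0.13839795, -0.00169713, -1.55069213])}
{'clock': 0.1, 'joints': array([ 1.23139151e+00,  3.00419877e-01,  1.52150264e+00,  7.05795874e-06,
        1.32068676e+00, -6.65956336e-02]), 'qd': array([-0.00118913, -0.00320186, -0.00124812, -0.00062761, -0.00052184,
       -0.0016509 ]), 'effort': array([-2.20247862e-04, -5.32645261e+01, -3.53285587e+01,  7.09613808e-02,
        2.35044491e-02, -3.09613677e-05]), 'eef_pos': array([148.1009023 , 529.4099762 , 166.34762652]), 'eef_rot': array([-3.14057874e+00, -7.44741616e-05,  2.86878169e+00]), 'wrist_force': array([ 0.39958185, -1.07492996,  0.45654107]), 'moment': array([ 0.00986222, -0.02144396, -0.00749863]), 'finger_force': 0.0, 'finger_gap': 94.32576994008981}
```

View pics/s0.png

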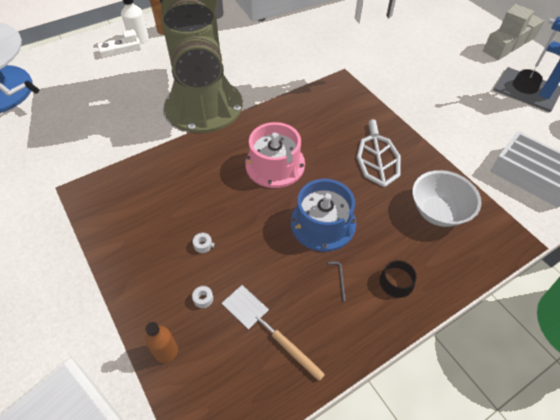

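View pics/t0.png

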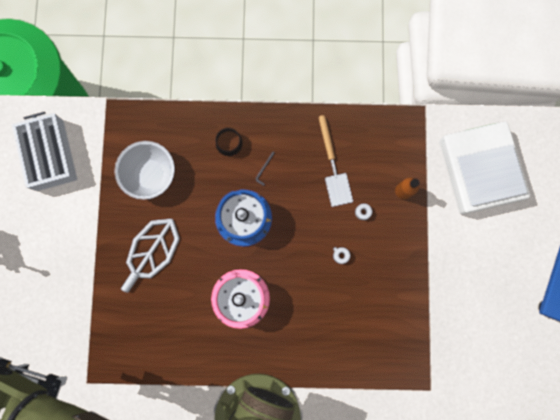

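Scene view: ring with a screw stub at (203,243), plain ring at (203,297), blue housing (324,213), pink look-alike (275,155). Top view: the stub ring is at (342,256), the plain ring at (364,212), the blue housing at (243,217) and the pink one at (240,299). I'll check these in a close crop.

```bash
cat >> h.py <<'E'
from scipy.spatial.transform import Rotation as Ro
def cam(c):
    p=viewer.camera_params(c); R=Ro.from_euler('xyz',p['attitude']).as_matrix()
    return p,R,210/np.tan(np.radians(p['fovy'])/2)
def proj(c,P):
    p,R,f=cam(c); q=(np.atleast_2d(P)-p['eye'])@R
    return np.c_[p['cx']+f*q[:,0]/-q[:,2], p['cy']-f*q[:,1]/-q[:,2]]
def ray(c,uv,z):
    p,R,f=cam(c); uv=np.atleast_2d(uv)
    d=np.c_[(uv[:,0]-p['cx'])/f,-(uv[:,1]-p['cy'])/f,-np.ones(len(uv))]@R.T
    return p['eye']+d*((z-p['eye'][2])/d[:,2])[:,None]
E
python3 - <<'E'
from h import *
for c in('scene','top'):
    snap(c)
    for n in('housing','collar_mid','spacer_mid','spindle_end','collar_screw'):
        for r in models.cut_out(c,n)[:3]:
            b=np.array(r['box']); ys,xs=np.nonzero(r['region'])
            uv=[xs.mean(),ys.mean()]; z={'housing':50,'spindle_end':110}.get(n,12)
            print(c,n,round(r['p'],2),b.round(),np.round(uv,1),ray(c,uv,z).round(1)[0][:2])
print(proj('top',[[0,0,0]]),proj('scene',[[0,0,0]]))
a=cv2.imread('pics/s0.png');b=cv2.imread('pics/t0.png')
def cr(im,x,y,h,s): return cv2.resize(im[y-h:y+h,x-h:x+h],(s,s),interpolation=cv2.INTER_CUBIC)
cv2.imwrite('pics/c0.png',np.vstack([np.hstack([cr(a,324,210,36,300),cr(b,243,215,32,300)]),np.hstack([cr(a,203,245,18,300),cr(b,342,256,18,300)])]))
E
```

```text
scene housing 0.96 [292. 183. 354. 250.] [323.8 215.2] [585.3  51.9]
scene housing 0.7 [247. 123. 306. 187.] [274.5 155.4] [346.6  54.1]
scene collar_mid 0.85 [194. 233. 215. 253.] [202.5 242.5] [ 471.6 -236.5]
scene spacer_mid 0.86 [193. 284. 215. 309.] [202.3 296.9] [ 604.1 -303. ]
scene spindle_end 0.88 [291. 179. 355. 255.] [324.1 215.5] [618.2  23.1]
scene spindle_end 0.68 [247. 126. 306. 190.] [274.6 155.2] [393.5  25.7]
scene spindle_end 0.43 [377. 261. 418. 299.] [397.7 279.4] [838.7  59.4]
scene collar_screw 0.51 [191. 232. 214. 255.] [203.1 242.3] [ 471.9 -234.8]
scene collar_screw 0.16 [294. 179. 358. 252.] [323.8 215.2] [565.2  70.2]
top housing 0.91 [213. 188. 270. 247.] [243.5 217.3] [573.2  55.2]
top housing 0.79 [213. 269. 272. 326.] [240.3 298. ] [339.7  57.4]
top collar_mid 0.69 [334. 246. 350. 263.] [340.3 254.4] [ 472.4 -233.3]
top collar_mid 0.27 [239. 210. 247. 217.] [241.8 213.9] [588.   63.4]
top collar_mid 0.15 [115. 144. 170. 195.] [144.6 169.3] [718.9 363.3]
top spacer_mid 0.6 [355. 200. 370. 222.] [363.4 210.8] [ 604.8 -302.4]
top spindle_end 0.81 [214. 189. 272. 245.] [243.4 217.6] [564.9  51.3]
top spindle_end 0.67 [210. 269. 272. 328.] [240.4 298.2] [341.1  52.9]
top collar_screw 0.56 [331. 248. 352. 264.] [341.1 254.6] [ 472.  -235.7]
top collar_screw 0.3 [216. 189. 275. 245.] [243.2 217.2] [578.1  58.8]
top collar_screw 0.21 [355. 203. 369. 221.] [363.3 211.6] [ 602.5 -302. ]
[[257.97305343 417.75218581]] [[203.28630992 104.95471523]]
```

View pics/c0.png

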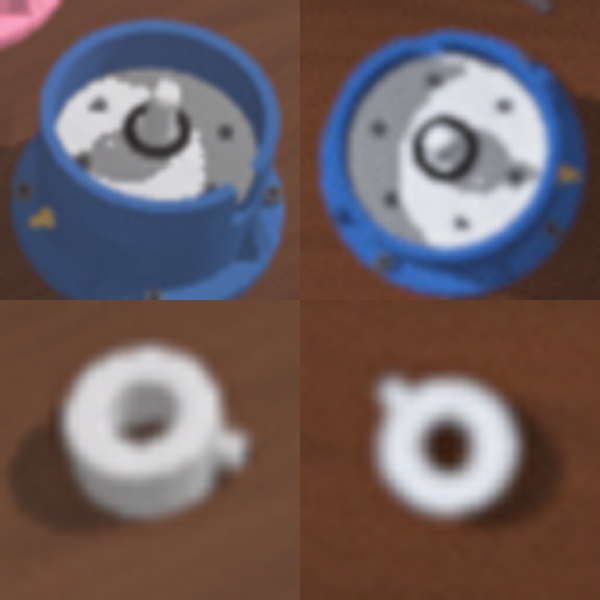

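```bash
cat >> h.py <<'E'
def ortho(c,im,cx,cy,z,half,n):
    # up = +x world, left = +y
    s=half*2/n; g=(np.arange(n)+.5)*s-half
    X,Y=np.meshgrid(cx-g,cy-g,indexing='ij')
    uv=proj(c,np.c_[X.ravel(),Y.ravel(),np.full(X.size,z)]).astype(np.float32)
    return cv2.remap(im,uv[:,0].reshape(n,n),uv[:,1].reshape(n,n),cv2.INTER_CUBIC)
E
python3 - <<'E'
from h import *
a=cv2.imread('pics/s0.png');b=cv2.imread('pics/t0.png')
def circ(o,half,rs):
    n=len(o)
    for r in rs: cv2.circle(o,(n//2,n//2),int(r*n/half/2),(0,255,255),1)
    return o
H=(577,53); C=(471,-235.5)
r1=np.hstack([circ(ortho('scene',a,*H,100,90,380),90,(62,70)),circ(ortho('top',b,*H,100,90,380),90,(62,70))])
r2=np.hstack([circ(ortho('scene',a,*H,122,25,190),25,(10,)),circ(ortho('top',b,*H,122,25,190),25,(10,)),circ(ortho('scene',a,*C,24,40,190),40,(23,10.9)),circ(ortho('top',b,*C,24,40,190),40,(23,10.9))])
cv2.imwrite('pics/o0.png',np.vstack([r1,r2]))
E
```

```text
(no output)
```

View pics/o0.png

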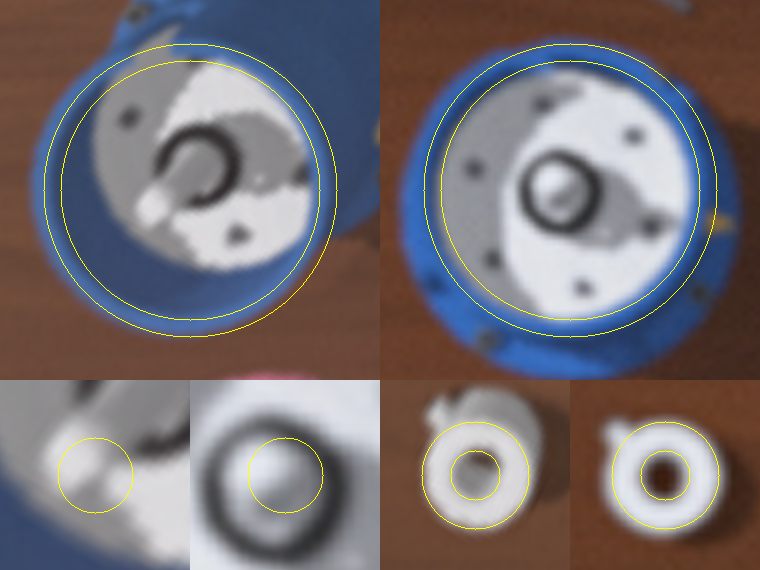

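Run:
```python
from h import *
im={'scene':cv2.imread('pics/s0.png').astype(np.float32),'top':cv2.imread('pics/t0.png').astype(np.float32)}
th=np.linspace(0,2*np.pi,180,endpoint=False)
def samp(c,x,y,r,z):
    P=np.c_[x+r*np.cos(th),y+r*np.sin(th),np.full(180,z)]
    uv=proj(c,P).astype(np.float32); return cv2.remap(im[c],uv[:,:1],uv[:,1:],cv2.INTER_LINEAR)[:,0]
def score(c,x,y,rs,z,d=2.5):
    return sum(np.clip(np.linalg.norm(samp(c,x,y,r+d,z)-samp(c,x,y,r-d,z),axis=1),0,60).mean() for r in rs)
best={}
for c in im:
  for nm,(x0,y0),rs,z in(('rim',(577,55),(62,70),100),('floor/seal',(577,55),(21,),86),('collar',(471,-235),(23,),24)):
    G=[(score(c,x0+i,y0+j,rs,z),x0+i,y0+j) for i in np.arange(-10,10.1,1) for j in np.arange(-10,10.1,1)]
    G.sort(reverse=True); best[c,nm]=G[0]; print(c,nm,[tuple(np.round(g,1)) for g in G[:4]])
```

```text
scene rim [(np.float64(106.0), np.float64(579.0), np.float64(58.0)), (np.float64(105.8), np.float64(579.0), np.float64(57.0)), (np.float64(104.8), np.float64(578.0), np.float64(57.0)), (np.float64(104.7), np.float64(580.0), np.float64(58.0))]
scene floor/seal [(np.float64(58.2), np.float64(581.0), np.float64(57.0)), (np.float64(58.2), np.float64(580.0), np.float64(57.0)), (np.float64(58.1), np.float64(579.0), np.float64(57.0)), (np.float64(58.1), np.float64(580.0), np.float64(58.0))]Traceback (most recent call last):
  File "<stdin>", line 12, in <module>
  File "<stdin>", line 8, in score
  File "<stdin>", line 8, in <genexpr>
  File "<stdin>", line 6, in samp
  File "h.py", line 12, in proj
    p,R,f=cam(c); q=(np.atleast_2d(P)-p['eye'])@R
          ~~~^^^
  File "h.py", line 9, in cam
    p=viewer.camera_params(c); R=Ro.from_euler('xyz',p['attitude']).as_matrix()
ValueError: time passes only in moves, steps and waits
```

```bash
sed -i 's/^def cam(c):/import functools\n@functools.lru_cache(None)\ndef cam(c):/' h.py
python3 - <<'E'
from h import *
im={'scene':cv2.imread('pics/s0.png').astype(np.float32),'top':cv2.imread('pics/t0.png').astype(np.float32)}
th=np.linspace(0,2*np.pi,180,endpoint=False)
def samp(c,x,y,r,z):
    P=np.c_[x+r*np.cos(th),y+r*np.sin(th),np.full(180,z)]
    uv=proj(c,P).astype(np.float32); return cv2.remap(im[c],uv[:,:1],uv[:,1:],cv2.INTER_LINEAR)[:,0]
def score(c,x,y,rs,z,d=2.5):
    return sum(np.clip(np.linalg.norm(samp(c,x,y,r+d,z)-samp(c,x,y,r-d,z),axis=1),0,60).mean() for r in rs)
for c in im:
  for nm,(x0,y0),rs,z in(('rim',(577,55),(62,70),100),('seal',(577,55),(21,),86),('collar',(471,-235),(23,),24),('bore',(471,-235),(10.9,),24)):
    G=[(score(c,x0+i,y0+j,rs,z),x0+i,y0+j) for i in np.arange(-10,10.1,1) for j in np.arange(-10,10.1,1)]
    G.sort(reverse=True); print(c,nm,[tuple(float(v) for v in np.round(g,1)) for g in G[:4]])
a,b=[im[c].astype(np.uint8) for c in('scene','top')]
H=(580,57.5)
def ann(o,half):
    n=len(o)
    for r in (10,62,70):
        cv2.circle(o,(n//2,n//2),int(r*n/half/2),(0,255,255),1)
    return o
r1=np.hstack([ortho('scene',a,*H,100,90,380),ortho('top',b,*H,100,90,380)])
for x in(190,570):
    for k in range(0,360,10):
        t=np.radians(k); p=(int(x-160*np.sin(t)),int(190-160*np.cos(t)))
        cv2.circle(r1,p,3 if k%30==0 else 1,(0,255,255),-1)
r2=np.hstack([ortho('scene',a,*H,112,16,190),ortho('top',b,*H,120,16,190),ann(ortho('scene',a,*H,122,16,190),16),ann(ortho('top',b,*H,122,16,190),16)])
cv2.imwrite('pics/o1.png',np.vstack([r1,r2]))
E
```

```text
scene rim [(106.0, 579.0, 58.0), (105.8, 579.0, 57.0), (104.8, 578.0, 57.0), (104.7, 580.0, 58.0)]
scene seal [(58.2, 581.0, 57.0), (58.2, 580.0, 57.0), (58.1, 579.0, 57.0), (58.1, 580.0, 58.0)]
scene collar [(59.4, 471.0, -238.0), (59.4, 472.0, -239.0), (59.4, 471.0, -237.0), (59.3, 470.0, -236.0)]
scene bore [(60.0, 474.0, -236.0), (60.0, 474.0, -237.0), (60.0, 474.0, -238.0), (60.0, 473.0, -235.0)]
top rim [(105.0, 578.0, 59.0), (104.3, 578.0, 60.0), (104.3, 579.0, 59.0), (104.0, 579.0, 60.0)]
top seal [(60.0, 580.0, 58.0), (60.0, 580.0, 57.0), (60.0, 579.0, 59.0), (60.0, 579.0, 58.0)]
top collar [(60.0, 473.0, -232.0), (60.0, 473.0, -233.0), (60.0, 472.0, -232.0), (60.0, 471.0, -231.0)]
top bore [(60.0, 473.0, -234.0), (60.0, 473.0, -235.0), (60.0, 472.0, -233.0), (60.0, 472.0, -234.0)]
```

View pics/o1.png

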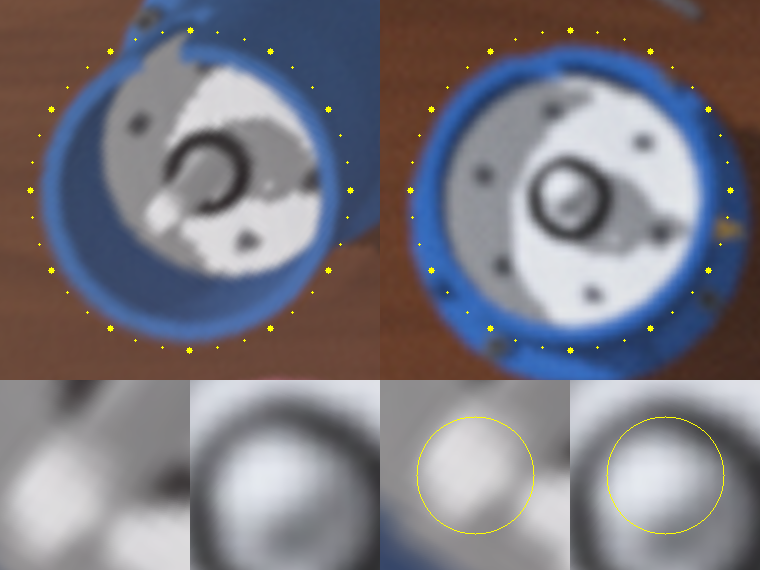

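Close crop confirms the ring with the screw at scene (203,243) / top (342,256). The slot shows as a gap at about +0.2 rad and the flat faces roughly −x,−y. Next I'll put numbers on these angles.

Run:
```python
from h import *
im={'scene':cv2.imread('pics/s0.png').astype(np.float32),'top':cv2.imread('pics/t0.png').astype(np.float32)}
def samp(c,x,y,r,z,th):
    uv=proj(c,np.c_[x+r*np.cos(th),y+r*np.sin(th),np.full(len(th),z)]).astype(np.float32); return cv2.remap(im[c],uv[:,:1],uv[:,1:],cv2.INTER_LINEAR)[:,0]
d=np.arange(-30,52,3); th=np.radians(d)
print(d.tolist())
for c,ce in(('scene',(579.2,57.6)),('top',(578.5,59))):
    for r in(64,66,68): 
        s=samp(c,*ce,r,100,th); print(c,r,'B-R',(s[:,0]-s[:,2]).astype(int).tolist(),'sum',s.mean(1).astype(int).tolist())
d=np.arange(-180,180,6);th=np.radians(d)
for c,ce in(('scene',(472,-237.5)),('top',(472.5,-232.8))):
    s=np.mean([samp(c,*ce,r,16,th).mean(1) for r in (26,28,30)],0); w=np.clip(s-90,0,None); print(c,dict(zip(d.tolist(),s.astype(int).tolist())))
# flat: bright centroid of the spindle's top face at z=122
for c,ce in(('scene',(579.2,57.6)),('top',(578.8,58.5))):
    o=ortho(c,im[c].astype(np.uint8),*ce,122,14,56).mean(2)
    print(c);print(o[::4,::4].astype(int))
```

```text
[-30, -27, -24, -21, -18, -15, -12, -9, -6, -3, 0, 3, 6, 9, 12, 15, 18, 21, 24, 27, 30, 33, 36, 39, 42, 45, 48, 51]
scene 64 B-R [70, 68, 75, 77, 71, 78, 84, 86, 86, 79, 84, 57, 14, 0, 0, 0, 12, 50, 77, 81, 85, 86, 87, 86, 87, 89, 89, 87] sum [133, 135, 129, 130, 136, 122, 114, 112, 113, 115, 117, 124, 136, 139, 139, 140, 135, 123, 117, 116, 115, 112, 110, 109, 111, 112, 111, 110]
scene 66 B-R [93, 90, 87, 86, 87, 92, 89, 91, 89, 91, 89, 59, 13, 0, 0, 4, 20, 65, 88, 90, 92, 89, 90, 86, 88, 90, 93, 91] sum [114, 114, 115, 117, 118, 114, 113, 114, 113, 114, 113, 122, 136, 139, 138, 133, 124, 110, 113, 113, 114, 112, 113, 113, 113, 114, 115, 115]
scene 68 B-R [84, 83, 82, 83, 87, 84, 84, 86, 84, 84, 85, 52, 7, 0, 5, 15, 39, 72, 86, 86, 83, 74, 71, 67, 67, 68, 73, 73] sum [105, 105, 104, 106, 108, 106, 106, 108, 107, 106, 107, 118, 136, 138, 130, 118, 101, 103, 107, 110, 110, 109, 110, 109, 108, 110, 112, 112]
top 64 B-R [123, 121, 124, 118, 118, 118, 116, 114, 115, 116, 118, 118, 116, 109, 106, 102, 104, 107, 111, 115, 115, 113, 112, 110, 112, 114, 117, 115] sum [106, 104, 105, 104, 104
[... 2770 characters left out ...]
1 164 137 124 117 113 109  97  84  76  78  94 118]
 [187 157 131 123 131 147 155 152 139 113  90  73  67  79]
 [162 129 119 141 170 193 202 197 185 162 135 108  82  70]
 [132 113 128 166 197 218 222 220 209 189 167 142 112  86]
 [109 110 150 191 219 232 232 230 221 204 183 160 131 104]
 [ 96 112 164 205 227 233 230 226 216 199 179 156 134 115]
 [ 86 113 173 208 226 229 225 218 204 184 162 143 130 118]
 [ 77 106 164 199 217 217 209 197 178 160 144 131 125 121]
 [ 73  92 148 184 202 199 184 167 148 136 129 126 126 122]
 [ 73  85 134 169 188 181 161 141 128 124 123 129 131 121]
 [ 77  78 123 161 180 171 150 131 121 122 127 133 132 120]
 [ 85  72 107 144 169 166 152 140 135 136 138 136 125 107]]
```

```bash
cat >> h.py <<'E'
def goto(x,y,z,alpha=None):
    "tool-axis shift and roll (deg) to a world point with tool y at angle alpha (rad); tool down"
    s=read_state(); R=Ro.from_euler('xyz',s['eef_rot']).as_matrix()
    d=R.T@(np.array([x,y,z])-s['eef_pos']); a=np.arctan2(R[1,1],R[0,1])
    print('t',round(s['clock'],2),'pos',s['eef_pos'].round(1),'alpha',a.round(3),'j1,6',s['joints'][[0,5]].round(2),'F',s['wrist_force'].round(1),'M',s['moment'].round(2),'gap',round(s['finger_gap'],1),'ff',round(s['finger_force'],1),'tilt',(R[:2,2]).round(3))
    print('dp',d.round(1),'roll',None if alpha is None else np.degrees((a-alpha)).round(1))
E
python3 -c "
from h import *
goto(579.2,57.9,165,-2.35)"
```

```text
t 0.7 pos [148.2 529.6 166.8] alpha 1.298 j1,6 [ 1.23 -0.07] F [-0.3 -0.4 -0.2] M [ 0.04  0.   -0.02] gap 94.0 ff 0.0 tilt [ 0. -0.]
dp [-542.2 -338.2    1.9] roll 209.0
```

Call:
carry_out:
  deltas:
    - {"dp":[-542,-338,2],"roll":80,"gripper":0.1}
    - {"dp":[-542,-338,2],"roll":80,"gripper":0.1}
    - {"dp":[-542,-338,2],"roll":80,"gripper":0.1}
    - {"dp":[-542,-338,2],"roll":80,"gripper":0.1}
    - {"dp":[-542,-338,2],"roll":80,"gripper":0.1}
    - {"dp":[-542,-338,2],"roll":80,"gripper":0.1}
    - {"dp":[-542,-338,2],"roll":80,"gripper":0.1}
    - {"dp":[-542,-338,2],"roll":80,"gripper":0.1}
    - {"dp":[-542,-338,2],"roll":80,"gripper":0.1}
    - {"dp":[-542,-338,2],"roll":80,"gripper":0.1}
    - {"dp":[-542,-338,2],"roll":80,"gripper":0.1}
    - {"dp":[-542,-338,2],"roll":80,"gripper":0.1}
  newtons: 20

```text
clock: 1.7
eef_pos: [486.6, 158.7, 165.5]
eef_rot: [3.141, -0.0, 1.465]
wrist_force: [0.2, 0.3, -1.4]
finger_gap: 51.6
finger_force: 0.0
```

```bash
python3 -c "
from h import *
goto(579.2,57.9,165,-2.35)"
```

```text
t 1.7 pos [486.6 158.7 165.5] alpha -0.106 j1,6 [0.24 0.35] F [ 0.2  0.3 -1.4] M [-0.02  0.04 -0.01] gap 51.6 ff 0.0 tilt [0. 0.]
dp [-90.4 102.8   0.5] roll 128.6
```

Call:
carry_out:
  deltas:
    - {"dp":[-90,103,0],"roll":84,"gripper":0.1}
    - {"dp":[-90,103,0],"roll":84,"gripper":0.1}
    - {"dp":[-90,103,0],"roll":84,"gripper":0.1}
    - {"dp":[-90,103,0],"roll":84,"gripper":0.1}
    - {"dp":[-90,103,0],"roll":84,"gripper":0.1}
    - {"dp":[-90,103,0],"roll":84,"gripper":0.1}
    - {"dp":[-90,103,0],"roll":84,"gripper":0.1}
    - {"dp":[-90,103,0],"roll":84,"gripper":0.1}
    - {"dp":[-90,103,0],"roll":84,"gripper":0.1}
    - {"dp":[-90,103,0],"roll":84,"gripper":0.1}
    - {"dp":[-90,103,0],"roll":84,"gripper":0.1}
    - {"dp":[-90,103,0],"roll":84,"gripper":0.1}

```text
clock: 2.7
eef_pos: [579.1, 60.9, 165.2]
eef_rot: [-3.142, 0.0, -0.0]
wrist_force: [-0.4, -1.0, -0.2]
finger_gap: 51.6
finger_force: 0.0
```

```bash
python3 -c "
from h import *
goto(579.2,57.9,93,-2.35)"
```

```text
t 2.7 pos [579.1  60.9 165.2] alpha -1.571 j1,6 [0.04 1.61] F [-0.4 -1.  -0.2] M [-0.03  0.18  0.  ] gap 51.6 ff 0.0 tilt [-0.  0.]
dp [ 0.1  3.  72.2] roll 44.6
```

Call:
carry_out:
  deltas:
    - {"dp":[0,3,0],"roll":22,"gripper":0.1}
    - {"dp":[0,3,20],"roll":45,"gripper":0.1}
    - {"dp":[0,3,40],"roll":45,"gripper":0.1}
    - {"dp":[0,3,60],"roll":45,"gripper":0.1}
    - {"dp":[0,3,72],"roll":45,"gripper":0.1}
    - {"dp":[0,3,72],"roll":45,"gripper":0.1}
    - {"dp":[0,3,72],"roll":45,"gripper":0.1}
    - {"dp":[0,3,72],"roll":45,"gripper":0.1}
    - {"dp":[0,3,72],"roll":45,"gripper":0.1}

```text
clock: 3.45
eef_pos: [579.2, 57.9, 93.4]
eef_rot: [-3.141, -0.0, -0.777]
wrist_force: [-0.4, -0.5, 0.3]
finger_gap: 51.8
finger_force: 0.0
```

Call:
carry_out:
  deltas:
    - {"dp":[0,0,0],"roll":0,"gripper":-1}
    - {"dp":[0,0,0],"roll":0,"gripper":-1}
    - {"dp":[0,0,0],"roll":0,"gripper":-1}
    - {"dp":[0,0,0],"roll":0,"gripper":-1}
    - {"dp":[0,0,0],"roll":0,"gripper":-1}
  newtons: 10

```text
clock: 3.87
eef_pos: [579.2, 57.9, 93.3]
eef_rot: [-3.142, -0.0, -0.779]
wrist_force: [-0.4, -0.3, -0.1]
finger_gap: 21.7
finger_force: 0.0
```

```bash
python3 -c "
from h import *
goto(579.2,57.9,93,-2.35)"
```

```text
t 3.87 pos [579.2  57.9  93.3] alpha -2.349 j1,6 [0.04 2.39] F [-0.4 -0.3 -0.1] M [0.08 0.13 0.03] gap 21.7 ff 0.0 tilt [ 0. -0.]
dp [-0.  -0.   0.3] roll 0.0
```

Still closing.

Call:
carry_out:
  deltas:
    - {"dp":[0,0,0],"roll":0,"gripper":-1}
    - {"dp":[0,0,0],"roll":0,"gripper":-1}
    - {"dp":[0,0,0],"roll":0,"gripper":-1}

```text
clock: 4.12
eef_pos: [579.2, 57.9, 93.3]
eef_rot: [3.142, -0.0, -0.779]
wrist_force: [0.2, 0.2, 0.2]
finger_gap: 2.1
finger_force: 0.0
```

```bash
python3 -c "
from h import *
goto(579.2,57.9,93,-2.35)"
```

```text
t 4.12 pos [579.2  57.9  93.3] alpha -2.35 j1,6 [0.04 2.39] F [0.2 0.2 0.2] M [ 0.1   0.13 -0.04] gap 2.1 ff 0.0 tilt [-0. -0.]
dp [-0.  -0.   0.3] roll 0.0
```

Run:
```python
from h import *
a=snap('scene')[:,:,::-1];b=snap('top')[:,:,::-1]
P=[[579.2,57.9,122],[579.2,57.9,93]]
print(proj('scene',P),proj('top',P))
s=lambda im,x,y,h:cv2.resize(im[y-h:y+h,x-h:x+h],(390,390),interpolation=cv2.INTER_CUBIC)
cv2.imwrite('pics/g0.png',np.hstack([s(a,325,190,70),s(b,243,215,60)]))
```

```text
[[326.85090125 195.06445888]
 [325.80493711 202.31185195]] [[240.89362049 211.93308614]
 [241.62515273 213.29448585]]
```

View pics/g0.png

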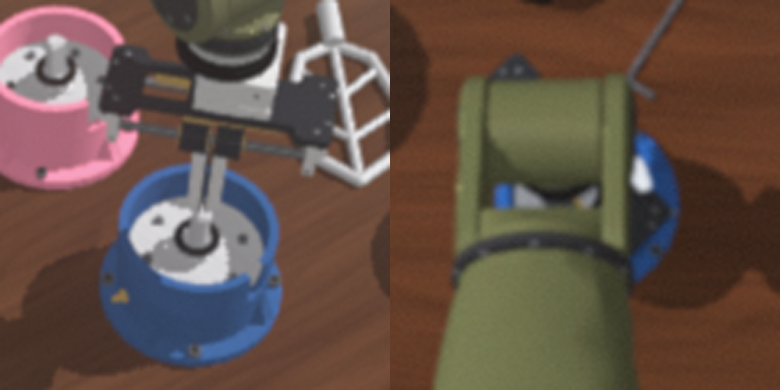

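Run:
```python
from h import *
a=snap('scene')[:,:,::-1]
print(read_state()['finger_gap'])
s=lambda im,x,y,h:cv2.resize(im[y-h:y+h,x-h:x+h],(390,390),interpolation=cv2.INTER_CUBIC)
cv2.imwrite('pics/g1.png',np.hstack([s(a,326,198,22),s(cv2.imread('pics/s0.png'),326,198,22)]))
```

```text
0.3470992929207212
```

View pics/g1.png

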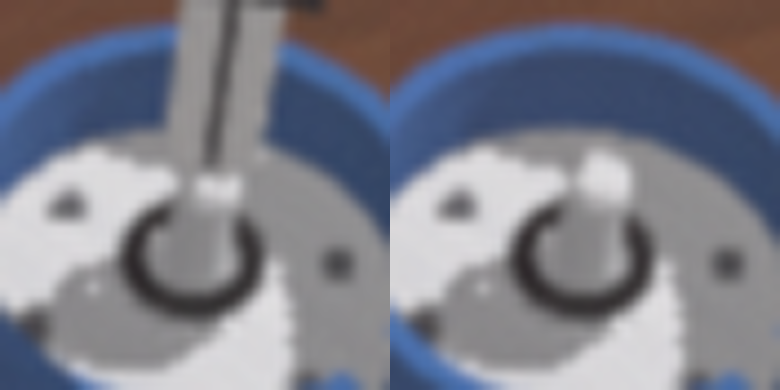

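The pads closed without gripping anything (gap 0.3). The fingertips appear to end at about (327,197), just behind the spindle at (326,200), when they should surround it. Tool +x points at the camera, so I'll probe gently that way.

Call:
carry_out:
  deltas:
    - {"dp":[1,0,0],"roll":0,"gripper":-1}
    - {"dp":[2,0,0],"roll":0,"gripper":-1}
    - {"dp":[3,0,0],"roll":0,"gripper":-1}
    - {"dp":[3,0,0],"roll":0,"gripper":-1}

```text
clock: 4.6
eef_pos: [581.4, 55.6, 93.3]
eef_rot: [-3.142, -0.0, -0.779]
wrist_force: [0.4, -0.2, -0.1]
finger_gap: 0.6
finger_force: 0.0
```

Run:
```python
from h import *
goto(579.2,57.9,93,-2.35)
print(ray('scene',[[327,197]],93),ray('scene',[[327,197]],122))
# where do scene and top rays of the same clear features meet? spindle tip bright blob
def blob(c,f,z):
    im=cv2.imread(f)
    o=ortho(c,im,579,58,z,14,112).mean(2); w=np.clip(o-195,0,None); i,j=np.indices(o.shape)
    return 579+14-(w*i).sum()/w.sum()/4, 58+14-(w*j).sum()/w.sum()/4
for z in(100,110,122): print(z,blob('scene','pics/s0.png',z),blob('top','pics/t0.png',z))
# image difference: pixels that changed, low part
a=snap('scene')[:,:,::-1].astype(int); d=np.abs(a-cv2.imread('pics/s0.png')).sum(2)
print(d[186:212,312:342])
```

```text
t 4.6 pos [581.4  55.6  93.3] alpha -2.35 j1,6 [0.03 2.38] F [ 0.4 -0.2 -0.1] M [0.07 0.11 0.  ] gap 0.6 ff 0.0 tilt [ 0. -0.]
dp [-3.2 -0.1  0.3] roll 0.0
[[567.40675943  70.00000016  93.        ]] [[584.1513967   54.77583492 122.        ]]
100 (np.float64(569.6259950528446), np.float64(68.33746720635635)) (np.float64(581.9227799735505), np.float64(62.66079318325268))
110 (np.float64(572.4976683326119), np.float64(60.163437375264934)) (np.float64(580.8620324695133), np.float64(62.05237048280172))
122 (np.float64(580.5078760820177), np.float64(57.1155404336698)) (np.float64(580.3958883381703), np.float64(61.64084742491193))
[[  3   3   3   2   1   2   5   3   3   4  42 146 195 201 203 156  66  77
  179 204 207 188  91  16   2   3   4   2   2   3]
 [  5   2   2   1   3   2   2   4   2   4  55 175 203 203 194 127  59 101
  189 208 204 186  76   3   3   6   2   2   3   3]
 [  3   4   4   2   4   5   4   2   7   6  59 178 206 205 192 104  65 123
  193 206 208 184  64   2   5   3   5   1   3   0]
 [  2   3   3   1   6   2   7   4   3   1  60 159 184 194 177  77  58 152
  205 206 202 156  
[... 2082 characters left out ...]
  2   2   0   0   1   0
    0   1   1   0   3   1   0   4   1   3   1   0]
 [  4   0   3   3   0   1   5   1   5   4   3   0   1   0   0   0   0   2
    1   2   3   2   2   2   2   2   3   3   1   2]
 [  1   3   2   2   1   0   4   2   3   2   3   2   1   2   1   2   0   1
    1   3   0   0   2   2   2   2   2   5   2   1]
 [  3   0   1   0   3   1   2   2   2   5   1   3   1   1   2   2   2   2
    1   2   1   0   0   1   5   1   2   0   1   0]
 [  2   1   4   2   1   3   1   2   1   1   2   7   1   3   2   4   4   3
    3   2   2   1   3   2   2   0   1   2   3   1]
 [  2   2   3   1   3   1   1   7   1   2   3   1   0   3   5   1   2   2
    2   2   2   0   1   0   1   0   3   3   3   3]]
```

Call:
carry_out:
  deltas:
    - {"dp":[1,0,0],"roll":0,"gripper":-1}
    - {"dp":[2,0,0],"roll":0,"gripper":-1}
    - {"dp":[3,0,0],"roll":0,"gripper":-1}
    - {"dp":[3,0,0],"roll":0,"gripper":-1}

```text
clock: 4.98
eef_pos: [583.6, 53.5, 93.3]
eef_rot: [-3.142, -0.0, -0.779]
wrist_force: [-0.5, 1.0, 0.3]
finger_gap: -0.1
finger_force: 0.0
```

Call:
carry_out:
  deltas:
    - {"dp":[1,0,0],"roll":0,"gripper":-1}
    - {"dp":[2,0,0],"roll":0,"gripper":-1}
    - {"dp":[3,0,0],"roll":0,"gripper":-1}
    - {"dp":[3,0,0],"roll":0,"gripper":-1}

```text
clock: 5.32
eef_pos: [585.7, 51.4, 93.3]
eef_rot: [-3.142, -0.0, -0.779]
wrist_force: [0.8, -0.8, -0.1]
finger_gap: 0.4
finger_force: 0.0
```

Call:
carry_out:
  deltas:
    - {"dp":[0,0,-30],"roll":0,"gripper":-1}
    - {"dp":[0,0,-60],"roll":0,"gripper":-1}
    - {"dp":[0,0,-60],"roll":0,"gripper":-1}
    - {"dp":[0,0,-60],"roll":0,"gripper":-1}

```text
clock: 5.65
eef_pos: [586.3, 51.6, 154.7]
eef_rot: [-3.139, -0.002, -0.779]
wrist_force: [0.7, 0.2, -0.5]
finger_gap: 0.4
finger_force: 0.0
```

Run:
```python
from h import *
goto(579.2,57.9,93,-2.35)
p=read_state()['eef_pos']
a=snap('scene')[:,:,::-1]; d=np.abs(a.astype(int)-cv2.imread('pics/s0.png')).sum(2)
uv=proj('scene',[p])[0]; print('proj TCP',uv)
m=d>60; print([(r,np.nonzero(m[r,310:350])[0]+310) for r in range(170,204,2)])
s=cv2.resize(a[140:220,285:375],(720,640)[::1],interpolation=cv2.INTER_CUBIC)
cv2.circle(s,tuple(((uv-[285,140])*8).astype(int)),4,(0,255,255),-1)
cv2.imwrite('pics/g2.png',s[:600])
```

```text
t 5.65 pos [586.3  51.6 154.7] alpha -2.35 j1,6 [0.03 2.38] F [ 0.7  0.2 -0.5] M [ 0.08  0.19 -0.02] gap 0.4 ff 0.0 tilt [0.003 0.   ]
dp [-9.6  0.6 61.7] roll 0.0
proj TCP [327.66644905 189.62892665]
[(170, array([325, 326, 327, 328, 329, 330, 332, 333, 334, 335, 336, 337])), (172, array([325, 326, 327, 328, 329, 331, 332, 333, 334, 335, 336])), (174, array([324, 325, 326, 327, 328, 329, 331, 332, 333, 334, 335, 336])), (176, array([324, 325, 326, 327, 328, 329, 331, 332, 333, 334, 335, 336])), (178, array([324, 325, 326, 327, 328, 331, 332, 333, 334, 335])), (180, array([325, 326, 327, 328, 329, 330, 331, 332, 333, 334])), (182, array([327, 328, 330, 331, 332])), (184, array([], dtype=int64)), (186, array([], dtype=int64)), (188, array([], dtype=int64)), (190, array([], dtype=int64)), (192, array([], dtype=int64)), (194, array([], dtype=int64)), (196, array([], dtype=int64)), (198, array([], dtype=int64)), (200, array([], dtype=int64)), (202, array([], dtype=int64))]
```

View pics/g2.png

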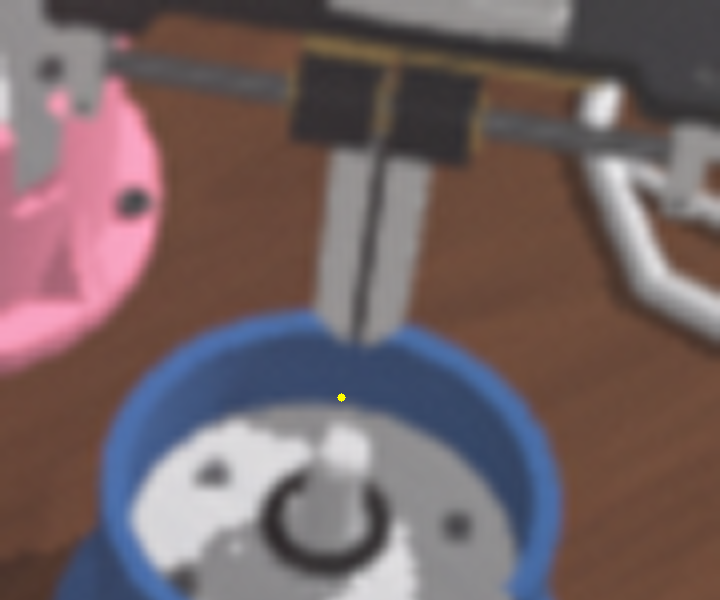

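Tip seen at (330,182.5) and projected at (327.7,189.6), so the fingers appear about 27 mm higher than the stated TCP (or further back). The free slide at z=93 favours "higher". I'll check by a gentle touch down onto the spindle top.

Call:
carry_out:
  deltas:
    - {"dp":[-9.5,0,20],"roll":0,"gripper":-1}
    - {"dp":[-9.5,0,40],"roll":0,"gripper":-1}
    - {"dp":[-9.5,0,58],"roll":0,"gripper":-1}
    - {"dp":[-9.5,0,60],"roll":0,"gripper":-1}
    - {"dp":[-9.5,0,60],"roll":0,"gripper":-1}

```text
clock: 6.12
eef_pos: [577.8, 58.2, 91.7]
eef_rot: [3.139, 0.002, -0.779]
wrist_force: [0.8, 0.3, 0.4]
finger_gap: 0.4
finger_force: 0.0
```

Call:
carry_out:
  deltas:
    - {"dp":[0,0,1],"roll":0,"gripper":-1}
    - {"dp":[0,0,2],"roll":0,"gripper":-1}
    - {"dp":[0,0,3],"roll":0,"gripper":-1}
    - {"dp":[0,0,3],"roll":0,"gripper":-1}

```text
clock: 6.45
eef_pos: [579.0, 58.2, 90.7]
eef_rot: [-3.141, -0.0, -0.779]
wrist_force: [-0.1, -1.0, -0.5]
finger_gap: 0.7
finger_force: 0.0
```

Call:
carry_out:
  deltas:
    - {"dp":[0,0,1],"roll":0,"gripper":-1}
    - {"dp":[0,0,2],"roll":0,"gripper":-1}
    - {"dp":[0,0,2],"roll":0,"gripper":-1}

```text
clock: 6.7
eef_pos: [578.8, 58.2, 88.2]
eef_rot: [3.142, 0.0, -0.779]
wrist_force: [-0.1, -0.1, 0.1]
finger_gap: 0.3
finger_force: 0.0
```

Call:
carry_out:
  deltas:
    - {"dp":[0,0,1],"roll":0,"gripper":-1}
    - {"dp":[0,0,2],"roll":0,"gripper":-1}
    - {"dp":[0,0,3],"roll":0,"gripper":-1}
    - {"dp":[0,0,3],"roll":0,"gripper":-1}

```text
clock: 7.03
eef_pos: [578.7, 58.2, 85.0]
eef_rot: [3.141, 0.0, -0.779]
wrist_force: [0.8, -0.1, -1.4]
finger_gap: 0.5
finger_force: 0.0
```

Run:
```python
from h import *
goto(579.2,57.9,93,-2.35)
a=snap('scene')[:,:,::-1]; b=cv2.imread('pics/s0.png')
d=np.abs(a.astype(int)-b).sum(2)
print(d[184:204,318:338])
print(proj('scene',[read_state()['eef_pos']]))
```

```text
t 7.03 pos [578.7  58.2  85. ] alpha -2.35 j1,6 [0.04 2.39] F [ 0.8 -0.1 -1.4] M [ 0.03  0.22 -0.03] gap 0.5 ff 0.0 tilt [-0. -0.]
dp [ 0.6 -0.1 -8. ] roll 0.0
[[  4   3   3   5  16 104 182 205 208 180  71  65 165 206 209 201 157  54
    2   2]
 [  3   3   2   3  33 125 188 202 205 175  69  69 171 207 207 198 146  41
    3   6]
 [  4   2   2   4  34 136 192 204 207 168  66  77 179 204 203 195 127  37
    3   3]
 [  2   3   3   4  42 148 197 203 201 157  66 104 187 208 204 186  86   9
    2   4]
 [  3   2   5   6  56 173 202 206 195 123  68 126 194 206 213 195  73   1
    3   1]
 [  6   3   2   2  54 157 184 194 181 102  64 151 205 208 210 192  72   2
    7   2]
 [  2   1   4   1  27 105 112 124 110  32  42 115 180 194 196 151  54   1
    2   6]
 [  2   0   3   2  11  26  35  38  11 122 133  26 106 117 124  89  26   4
    1   3]
 [  3   2   3   0   3  20  21  16  47 198 187  27  29  34  32  11   1   1
    1   1]
 [  4   2   3   1   4  19  26   1 142 317 248  95  20  11   9   3   8   2
    3   2]
 [  0   1   0   6  19   8  23  49 237 381 299 193 111  11  17   3   3   2
    3   1]
 [  5   5   2   8  40  23  13 118 277 381 298 232 185  48  15   4   0   2
    3   2]
 [  1   2   2   2  14  25  42 155 293 363 263 212 176  49  11   7   0   3
    2   0]
 [  1   0   1   3   0   6  24 101 234 289 207 156 104  28   6   4   3   0
    0   2]
 [  0   2   1   0   1   2   9  41  96 114 105  65  26   6   5   3   2   3
    0   0]
 [  0   1   1   3   2   0   2  16  28  22  17   6   2   2   3   3   1   1
    4   3]
 [  0   1   2   2   5   2   3   4   5   2   4   1   2   1   2   4   4   3
    1   2]
 [  1   2   1   1   6   5   1   0   1   2   2   2   1   3   5   1   3   2
    1   1]
 [  1   3   0   1   2   0   4   1   3   1   1   1   3   2   1   3   0   1
    2   1]
 [  0   2   2   2   1   2   2   2   3   2   0   2   4   1   2   2   2   1
    1   2]]
[[325.52375358 204.03878142]]
```

Call:
carry_out:
  deltas:
    - {"dp":[0,0,-20],"roll":0,"gripper":0.1}
    - {"dp":[0,0,-20],"roll":0,"gripper":0.1}
    - {"dp":[0,0,-20],"roll":0,"gripper":0.1}
    - {"dp":[0,0,-20],"roll":0,"gripper":0.1}
    - {"dp":[0,0,-10],"roll":0,"gripper":0.1}
    - {"dp":[0,0,0],"roll":0,"gripper":0.1}
    - {"dp":[0,0,6],"roll":0,"gripper":0.1}
    - {"dp":[0,0,12],"roll":0,"gripper":0.1}
    - {"dp":[0,0,16],"roll":0,"gripper":0.1}
    - {"dp":[0,0,16],"roll":0,"gripper":0.1}

```text
clock: 7.92
eef_pos: [578.3, 58.2, 68.0]
eef_rot: [3.14, 0.001, -0.779]
wrist_force: [0.2, 0.5, 0.0]
finger_gap: 51.8
finger_force: 0.0
```

Call:
carry_out:
  deltas:
    - {"dp":[0,0,0],"roll":0,"gripper":-1}
    - {"dp":[0,0,0],"roll":0,"gripper":-1}
    - {"dp":[0,0,0],"roll":0,"gripper":-1}
    - {"dp":[0,0,0],"roll":0,"gripper":-1}
    - {"dp":[0,0,0],"roll":0,"gripper":-1}
    - {"dp":[0,0,0],"roll":0,"gripper":-1}
    - {"dp":[0,0,0],"roll":0,"gripper":-1}
    - {"dp":[0,0,0],"roll":0,"gripper":-1}
  newtons: 8

```text
clock: 8.58
eef_pos: [578.9, 58.2, 69.4]
eef_rot: [-3.141, -0.0, -0.779]
wrist_force: [0.4, -0.2, 1.3]
finger_gap: 16.2
finger_force: 8.0
```

```bash
python3 -c "
from h import *
goto(579.2,57.9,93,-2.35)"
```

```text
t 8.58 pos [578.9  58.2  69.4] alpha -2.35 j1,6 [0.04 2.39] F [ 0.4 -0.2  1.3] M [ 0.05  0.17 -0.05] gap 16.2 ff 8.0 tilt [0. 0.]
dp [  0.5   0.  -23.6] roll 0.0
```

Gripped: gap 16.2 = across the flat, so the fingers really do end higher than the stated TCP. Now I'll turn it, watching force and gap.

Call:
carry_out:
  deltas:
    - {"dp":[0,0,0],"roll":-7,"gripper":-1}
    - {"dp":[0,0,0],"roll":-14,"gripper":-1}
    - {"dp":[0,0,0],"roll":-21,"gripper":-1}
    - {"dp":[0,0,0],"roll":-28,"gripper":-1}
    - {"dp":[0,0,0],"roll":-35,"gripper":-1}
    - {"dp":[0,0,0],"roll":-35,"gripper":-1}
  newtons: 20

```text
clock: 9.08
eef_pos: [578.3, 58.9, 69.4]
eef_rot: [-3.141, 0.001, -0.16]
wrist_force: [-4.1, 4.9, 4.9]
finger_gap: 15.8
finger_force: 20.0
```

```bash
python3 -c "
from h import *
goto(579.2,57.9,93,0.22)"
```

```text
t 9.08 pos [578.3  58.9  69.4] alpha -1.73 j1,6 [0.04 1.77] F [-4.1  4.9  4.9] M [0.95 1.08 0.02] gap 15.8 ff 20.0 tilt [-0.001  0.001]
dp [  1.    0.9 -23.6] roll -111.8
```

Call:
carry_out:
  deltas:
    - {"dp":[-0.5,0.1,0],"roll":-7,"gripper":-1}
    - {"dp":[-0.8,0.2,0],"roll":-14,"gripper":-1}
    - {"dp":[-1.1,0.3,0],"roll":-21,"gripper":-1}
    - {"dp":[-1.4,0.4,0],"roll":-28,"gripper":-1}
    - {"dp":[-1.7,0.5,0],"roll":-35,"gripper":-1}
    - {"dp":[-2,0.6,0],"roll":-42,"gripper":-1}
    - {"dp":[-2.3,0.7,0],"roll":-49,"gripper":-1}
    - {"dp":[-2.6,0.8,0],"roll":-56,"gripper":-1}
    - {"dp":[-2.8,0.9,0],"roll":-63,"gripper":-1}
    - {"dp":[-3,1,0],"roll":-70,"gripper":-1}
    - {"dp":[-3.1,1.1,0],"roll":-76,"gripper":-1}
    - {"dp":[-3.1,1.1,0],"roll":-76,"gripper":-1}

```text
clock: 10.08
eef_pos: [576.4, 58.6, 69.5]
eef_rot: [3.14, -0.002, 1.166]
wrist_force: [5.6, 6.2, -2.1]
finger_gap: 16.2
finger_force: 20.0
```

```bash
python3 -c "
from h import *
goto(575.5,56.4,69.4,0.22)"
```

```text
t 10.08 pos [576.4  58.6  69.5] alpha -0.405 j1,6 [0.04 0.44] F [ 5.6  6.2 -2.1] M [ 1.18 -0.95 -0.04] gap 16.2 ff 20.0 tilt [0.002 0.001]
dp [-2.4  0.   0.1] roll -35.8
```

Call:
carry_out:
  deltas:
    - {"dp":[0.3,0,0],"roll":-7,"gripper":-1}
    - {"dp":[0.3,0,0],"roll":-14,"gripper":-1}
    - {"dp":[0.3,0,0],"roll":-21,"gripper":-1}
    - {"dp":[0.3,0,0],"roll":-28,"gripper":-1}
    - {"dp":[0.3,0,0],"roll":-35,"gripper":-1}
    - {"dp":[0.3,0,0],"roll":-36,"gripper":-1}
    - {"dp":[0.3,0,0],"roll":-36,"gripper":-1}
    - {"dp":[0.3,0,0],"roll":-36,"gripper":-1}

```text
clock: 10.75
eef_pos: [576.0, 57.8, 69.5]
eef_rot: [3.141, 0.0, 1.783]
wrist_force: [2.7, -1.7, -0.0]
finger_gap: 16.0
finger_force: 20.0
```

```bash
python3 -c "
from h import *
goto(575.8,56.9,69.4,0.22)"
```

```text
t 10.75 pos [576.   57.8  69.5] alpha 0.212 j1,6 [ 0.04 -0.18] F [ 2.7 -1.7 -0. ] M [-0.29 -0.51 -0.01] gap 16.0 ff 20.0 tilt [ 0.001 -0.   ]
dp [-0.9 -0.4  0.1] roll -0.5
```

Call:
carry_out:
  deltas:
    - {"dp":[0,0,0],"roll":0,"gripper":-0.4}
    - {"dp":[0,0,0],"roll":0,"gripper":-0.4}
    - {"dp":[2,1,0],"roll":0,"gripper":-0.4}
    - {"dp":[2,1,0],"roll":7,"gripper":-0.4}
    - {"dp":[2,1,0],"roll":14,"gripper":-0.4}
    - {"dp":[2,1,0],"roll":21,"gripper":-0.4}
    - {"dp":[2,1,0],"roll":28,"gripper":-0.4}
    - {"dp":[2,1,0],"roll":35,"gripper":-0.4}
    - {"dp":[2,1,0],"roll":42,"gripper":-0.4}
    - {"dp":[2,1,0],"roll":49,"gripper":-0.4}
    - {"dp":[2,1,0],"roll":56,"gripper":-0.4}
    - {"dp":[2,1,0],"roll":63,"gripper":-0.4}

```text
clock: 11.75
eef_pos: [576.0, 60.3, 69.1]
eef_rot: [-3.141, 0.0, 0.68]
wrist_force: [-0.6, -0.2, -0.0]
finger_gap: 28.1
finger_force: 0.0
```

```bash
python3 -c "
from h import *
goto(578.2,57.5,69.4,-1.35)"
```

```text
t 11.75 pos [576.   60.3  69.1] alpha -0.891 j1,6 [0.04 0.93] F [-0.6 -0.2 -0. ] M [-0.11  0.1  -0.05] gap 28.1 ff 0.0 tilt [-0.001  0.   ]
dp [-0.1  3.6 -0.3] roll 26.3
```

Call:
carry_out:
  deltas:
    - {"dp":[0,2,0],"roll":7,"gripper":-0.4}
    - {"dp":[0,3.6,0],"roll":14,"gripper":-0.4}
    - {"dp":[0,3.6,0],"roll":21,"gripper":-0.4}
    - {"dp":[0,3.6,0],"roll":26,"gripper":-0.4}
    - {"dp":[0,3.6,0],"roll":26,"gripper":-0.4}
    - {"dp":[0,3.6,0],"roll":26,"gripper":-1}
    - {"dp":[0,3.6,0],"roll":26,"gripper":-1}
    - {"dp":[0,3.6,0],"roll":26,"gripper":-1}
    - {"dp":[0,3.6,0],"roll":26,"gripper":-1}
  newtons: 20

```text
clock: 12.5
eef_pos: [578.3, 57.7, 69.2]
eef_rot: [-3.141, 0.0, 0.235]
wrist_force: [-0.4, 3.4, -0.4]
finger_gap: 19.1
finger_force: 20.0
```

```bash
python3 -c "
from h import *
goto(578.2,57.5,69.4,-1.35)"
```

```text
t 12.5 pos [578.3  57.7  69.2] alpha -1.336 j1,6 [0.04 1.37] F [-0.4  3.4 -0.4] M [0.8  0.34 0.07] gap 19.1 ff 20.0 tilt [-0.     0.001]
dp [-0.2  0.2 -0.2] roll 0.8
```

Call:
carry_out:
  deltas:
    - {"dp":[0,-0.5,0],"roll":0,"gripper":-0.4}
    - {"dp":[0,-0.5,0],"roll":0,"gripper":-0.4}
    - {"dp":[0,-0.5,3],"roll":0,"gripper":-0.4}
    - {"dp":[0,-0.5,6],"roll":0,"gripper":-0.4}
    - {"dp":[0,-0.5,8],"roll":0,"gripper":-0.4}
    - {"dp":[0,-0.5,8],"roll":0,"gripper":-1}
    - {"dp":[0,-0.5,8],"roll":0,"gripper":-1}
    - {"dp":[0,-0.5,8],"roll":0,"gripper":-1}
    - {"dp":[0,-0.5,8],"roll":0,"gripper":-1}
  newtons: 20

```text
clock: 13.25
eef_pos: [578.2, 57.8, 61.0]
eef_rot: [-3.142, 0.001, 0.233]
wrist_force: [1.7, 0.6, -4.6]
finger_gap: 19.2
finger_force: 20.0
```

```bash
python3 -c "
from h import *
goto(578.2,57.5,69.4,-1.35)"
```

```text
t 13.25 pos [578.2  57.8  61. ] alpha -1.337 j1,6 [0.04 1.37] F [ 1.7  0.6 -4.6] M [-0.02  0.03  0.01] gap 19.2 ff 20.0 tilt [-0. -0.]
dp [-0.1  0.2 -8.4] roll 0.7
```

Call:
carry_out:
  deltas:
    - {"dp":[0,0,0],"roll":0,"gripper":-0.5}
    - {"dp":[0,0,0],"roll":0,"gripper":-1}
    - {"dp":[0,0,0],"roll":0,"gripper":-1}
    - {"dp":[0,0,0],"roll":0,"gripper":-1}
    - {"dp":[0,0,0],"roll":0,"gripper":-1}
  newtons: 3

```text
clock: 13.67
eef_pos: [578.6, 57.9, 61.5]
eef_rot: [3.142, -0.0, 0.233]
wrist_force: [-0.5, 0.8, 0.3]
finger_gap: 19.4
finger_force: 3.0
```

Call:
carry_out:
  deltas:
    - {"dp":[0,0,0],"roll":0,"gripper":-0.45}
    - {"dp":[0,0,0],"roll":-7,"gripper":-0.45}
    - {"dp":[0,0,0],"roll":-14,"gripper":-0.45}
    - {"dp":[0,0,0],"roll":-21,"gripper":-0.45}
    - {"dp":[0,0,0],"roll":-28,"gripper":-0.45}
    - {"dp":[0,0,0],"roll":-34,"gripper":-0.45}
    - {"dp":[0,0,0],"roll":-34,"gripper":-1}
    - {"dp":[0,0,0],"roll":-34,"gripper":-1}
    - {"dp":[0,0,0],"roll":-34,"gripper":-1}
    - {"dp":[0,0,0],"roll":-34,"gripper":-1}
  newtons: 3

```text
clock: 14.5
eef_pos: [578.0, 58.1, 61.2]
eef_rot: [-3.141, 0.0, 0.824]
wrist_force: [-3.5, 3.9, 2.2]
finger_gap: 19.4
finger_force: 3.0
```

```bash
python3 -c "
from h import *
goto(578.2,57.5,69.4,-1.35)"
```

```text
t 14.5 pos [578.   58.1  61.2] alpha -0.747 j1,6 [0.04 0.78] F [-3.5  3.9  2.2] M [ 0.49  0.94 -0.04] gap 19.4 ff 3.0 tilt [-0.001  0.   ]
dp [-0.3  0.6 -8.2] roll 34.6
```

Call:
carry_out:
  deltas:
    - {"dp":[0,-0.8,0],"roll":0,"gripper":-0.5}
    - {"dp":[0,-0.8,0],"roll":0,"gripper":-0.5}
    - {"dp":[0,-0.8,0],"roll":0,"gripper":-1}
    - {"dp":[0,-0.8,0],"roll":0,"gripper":-1}
    - {"dp":[0,-0.8,0],"roll":0,"gripper":-1}
    - {"dp":[0,-0.8,0],"roll":0,"gripper":-1}
  newtons: 5

```text
clock: 15.0
eef_pos: [577.9, 58.3, 61.3]
eef_rot: [3.141, -0.0, 0.826]
wrist_force: [0.6, 0.7, 0.0]
finger_gap: 19.0
finger_force: 5.0
```

Call:
carry_out:
  deltas:
    - {"dp":[0,0,0],"roll":0,"gripper":-0.4}
    - {"dp":[0,0,0],"roll":0,"gripper":-0.4}
    - {"dp":[0,0,0],"roll":-7,"gripper":-0.4}
    - {"dp":[0,0,0],"roll":-14,"gripper":-0.4}
    - {"dp":[0,0,0],"roll":-21,"gripper":-0.4}
    - {"dp":[0,0,0],"roll":-28,"gripper":-0.4}
    - {"dp":[0,0,0],"roll":-35,"gripper":-0.4}
    - {"dp":[0,0,0],"roll":-42,"gripper":-0.4}
    - {"dp":[0,0,0],"roll":-49,"gripper":-0.4}
    - {"dp":[0,0,0],"roll":-56,"gripper":-0.4}
    - {"dp":[0,0,0],"roll":-63,"gripper":-0.4}
    - {"dp":[0,0,0],"roll":-70,"gripper":-0.4}

```text
clock: 16.0
eef_pos: [577.8, 58.3, 61.3]
eef_rot: [-3.142, 0.0, 2.054]
wrist_force: [0.2, -0.3, 0.1]
finger_gap: 28.3
finger_force: 0.0
```

Call:
carry_out:
  deltas:
    - {"dp":[0,0,0],"roll":-7,"gripper":-0.4}
    - {"dp":[0,0,0],"roll":-14,"gripper":-0.4}
    - {"dp":[0,0,0],"roll":-21,"gripper":-0.4}
    - {"dp":[0,0,0],"roll":-28,"gripper":-0.4}
    - {"dp":[0,0,0],"roll":-35,"gripper":-0.4}
    - {"dp":[0,0,0],"roll":-40,"gripper":-0.4}
    - {"dp":[0,0,0],"roll":-40,"gripper":-0.7}
    - {"dp":[0,0,0],"roll":-40,"gripper":-1}
    - {"dp":[0,0,0],"roll":-40,"gripper":-1}
    - {"dp":[0,0,0],"roll":-40,"gripper":-1}
    - {"dp":[0,0,0],"roll":-40,"gripper":-1}

```text
clock: 16.92
eef_pos: [577.5, 57.7, 61.2]
eef_rot: [-3.14, -0.0, 2.743]
wrist_force: [-2.9, -4.9, -0.3]
finger_gap: 19.1
finger_force: 5.0
```

```bash
python3 -c "
from h import *
goto(578.2,57.5,69.4,1.18)"
```

```text
t 16.92 pos [577.5  57.7  61.2] alpha 1.172 j1,6 [ 0.04 -1.13] F [-2.9 -4.9 -0.3] M [-0.88  0.41 -0.04] gap 19.1 ff 5.0 tilt [-0.001 -0.001]
dp [-0.7  0.1 -8.2] roll -0.5
```

Call:
carry_out:
  deltas:
    - {"dp":[0,0,0],"roll":0,"gripper":0.2}
    - {"dp":[0,0,0],"roll":0,"gripper":0.2}
    - {"dp":[0,0,-30],"roll":0,"gripper":0.2}
    - {"dp":[0,0,-60],"roll":0,"gripper":0.2}
    - {"dp":[0,0,-90],"roll":0,"gripper":0.2}
    - {"dp":[0,0,-90],"roll":0,"gripper":0.6}
  newtons: 20

```text
clock: 17.42
eef_pos: [580.1, 58.7, 157.4]
eef_rot: [3.138, 0.008, 2.745]
wrist_force: [0.3, -0.2, 0.5]
finger_gap: 56.0
finger_force: 0.0
```

```bash
python3 -c "
from h import *
goto(471,-235.5,100,1.571)"
```

```text
t 17.42 pos [580.1  58.7 157.4] alpha 1.174 j1,6 [ 0.04 -1.14] F [ 0.3 -0.2  0.5] M [-0.04  0.01 -0.01] gap 56.0 ff 0.0 tilt [0.009 0.001]
dp [ -12.4 -313.7   56.3] roll -22.7
```

Call:
carry_out:
  deltas:
    - {"dp":[-13,-313,0],"roll":-7,"gripper":0.6}
    - {"dp":[-13,-313,0],"roll":-14,"gripper":0.6}
    - {"dp":[-13,-313,0],"roll":-22.7,"gripper":0.6}
    - {"dp":[-13,-313,0],"roll":-22.7,"gripper":0.6}
    - {"dp":[-13,-313,0],"roll":-22.7,"gripper":0.6}
    - {"dp":[-13,-313,0],"roll":-22.7,"gripper":0.6}
    - {"dp":[-13,-313,0],"roll":-22.7,"gripper":0.6}
    - {"dp":[-13,-313,0],"roll":-22.7,"gripper":0.6}
    - {"dp":[-13,-313,50],"roll":-22.7,"gripper":0.6}
    - {"dp":[-13,-313,50],"roll":-22.7,"gripper":0.6}
    - {"dp":[-13,-313,50],"roll":-22.7,"gripper":0.6}

```text
clock: 18.33
eef_pos: [468.0, -234.5, 98.7]
eef_rot: [3.139, -0.005, 3.142]
wrist_force: [0.4, 0.4, -0.5]
finger_gap: 75.1
finger_force: 0.0
```

Run:
```python
from h import *
goto(471,-235.5,20,1.571)
s=read_state(); a=snap('scene')[:,:,::-1]; t=snap('top','t2.png')[:,:,::-1]
print(proj('scene',[s['eef_pos']]),proj('scene',[s['eef_pos']+[0,0,27]]),proj('scene',[s['eef_pos']+[0,0,45]]))
h=a[150:270,130:280]; h=cv2.resize(h,(450,360),interpolation=cv2.INTER_CUBIC)
# spindle and slot after the turn: ortho from the top camera and raw scene
o=ortho('top',t,578.5,58.5,122,20,180); q=cv2.resize(a[176:220,304:348],(180,180),interpolation=cv2.INTER_CUBIC)
cv2.imwrite('pics/g3.png',np.hstack([h,np.vstack([o,q])]))
```

```text
t 18.33 pos [ 468.  -234.5   98.7] alpha 1.571 j1,6 [-0.53 -2.11] F [ 0.4  0.4 -0.5] M [0.03 0.03 0.05] gap 75.1 ff 0.0 tilt [-0.005  0.003]
dp [-3.4 -1.2 78.7] roll -0.0
[[197.49698677 221.63364649]] [[195.78554534 215.01964587]] [[194.60361484 210.45198206]]
```

View pics/g3.png

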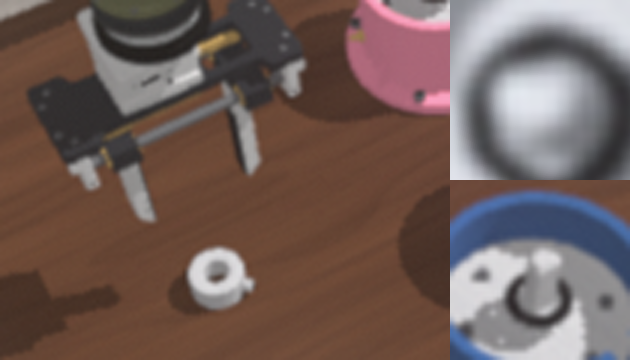

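The fingertips are at about (179,223) and (213,207). Their middle, (196,215), matches the stated TCP + 27 mm, so I'll go down to about −22 stated and watch the force.

Call:
carry_out:
  deltas:
    - {"dp":[-1.5,-1,30],"roll":0,"gripper":0.6}
    - {"dp":[-1.5,-1,60],"roll":0,"gripper":0.6}
    - {"dp":[-1.5,-1,90],"roll":0,"gripper":0.6}
    - {"dp":[-1.5,-1,105],"roll":0,"gripper":0.6}
    - {"dp":[-1.5,-1,112],"roll":0,"gripper":0.6}
    - {"dp":[-1.5,-1,112],"roll":0,"gripper":0.6}

```text
clock: 18.93
eef_pos: [471.3, -236.0, -10.7]
eef_rot: [3.141, -0.0, -3.139]
wrist_force: [-0.2, -0.1, 0.5]
finger_gap: 75.0
finger_force: 0.0
```

Call:
carry_out:
  deltas:
    - {"dp":[0,0,3],"roll":0,"gripper":0.6}
    - {"dp":[0,0,6],"roll":0,"gripper":0.6}
    - {"dp":[0,0,8],"roll":0,"gripper":0.6}
    - {"dp":[0,0,8],"roll":0,"gripper":0.6}

```text
clock: 19.27
eef_pos: [471.1, -236.6, -18.3]
eef_rot: [-3.141, 0.001, -3.14]
wrist_force: [-0.3, -1.1, -1.0]
finger_gap: 75.0
finger_force: 0.0
```

```bash
python3 -c "
from h import *
goto(471,-235.5,-22,1.571)"
```

```text
t 19.27 pos [ 471.1 -236.6  -18.3] alpha 1.572 j1,6 [-0.53 -2.11] F [-0.3 -1.1 -1. ] M [ 0.04  0.04 -0.02] gap 75.0 ff 0.0 tilt [ 0.001 -0.   ]
dp [0.1 1.1 3.7] roll 0.1
```

Below zero without contact, so the offset is confirmed. A little lower, then close gently.

Call:
carry_out:
  deltas:
    - {"dp":[0,1,2],"roll":0,"gripper":0.6}
    - {"dp":[0,1,4],"roll":0,"gripper":0.6}
    - {"dp":[0,1,4],"roll":0,"gripper":0.2}
    - {"dp":[0,1,4],"roll":0,"gripper":-0.2}
    - {"dp":[0,1,4],"roll":0,"gripper":-0.2}
    - {"dp":[0,1,4],"roll":0,"gripper":-0.2}
    - {"dp":[0,1,4],"roll":0,"gripper":-0.2}
  newtons: 10

```text
clock: 19.85
eef_pos: [470.9, -235.7, -22.6]
eef_rot: [-3.141, 0.0, -3.14]
wrist_force: [-1.0, -0.4, -0.0]
finger_gap: 45.5
finger_force: 10.2
```

```bash
python3 -c "
from h import *
goto(471,-235.5,-22,0)"
```

```text
t 19.85 pos [ 470.9 -235.7  -22.6] alpha 1.572 j1,6 [-0.53 -2.11] F [-1.  -0.4 -0. ] M [ 0.   -0.03  0.05] gap 45.5 ff 10.2 tilt [ 0. -0.]
dp [-0.1  0.2 -0.6] roll 90.1
```

Call:
carry_out:
  deltas:
    - {"dp":[0,0,0],"roll":0,"gripper":0.6}
    - {"dp":[0,0,0],"roll":0,"gripper":0.6}
    - {"dp":[0,0,0],"roll":0,"gripper":0.6}
    - {"dp":[0,0,0],"roll":0,"gripper":0.6}
    - {"dp":[0,0,0],"roll":7,"gripper":0.6}
    - {"dp":[0,0,0],"roll":14,"gripper":0.6}
    - {"dp":[0,0,0],"roll":21,"gripper":0.6}
    - {"dp":[0,0,0],"roll":28,"gripper":0.6}
    - {"dp":[0,0,0],"roll":35,"gripper":0.6}
    - {"dp":[0,0,0],"roll":42,"gripper":0.6}
    - {"dp":[0,0,0],"roll":49,"gripper":0.6}
    - {"dp":[0,0,0],"roll":56,"gripper":0.6}

```text
clock: 20.85
eef_pos: [470.9, -235.5, -22.7]
eef_rot: [3.142, 0.0, 2.159]
wrist_force: [-0.5, 0.1, -0.1]
finger_gap: 75.3
finger_force: 0.0
```

Call:
carry_out:
  deltas:
    - {"dp":[0,0,0],"roll":7,"gripper":0.6}
    - {"dp":[0,0,0],"roll":14,"gripper":0.6}
    - {"dp":[0,0,0],"roll":21,"gripper":0.6}
    - {"dp":[0,0,0],"roll":28,"gripper":0.6}
    - {"dp":[0,0,0],"roll":34,"gripper":0.6}
    - {"dp":[0,0,0],"roll":34,"gripper":-0.2}
    - {"dp":[0,0,0],"roll":34,"gripper":-0.2}
    - {"dp":[0,0,0],"roll":34,"gripper":-0.2}
    - {"dp":[0,0,0],"roll":34,"gripper":-0.2}
    - {"dp":[0,0,0],"roll":34,"gripper":-0.2}
    - {"dp":[0,0,0],"roll":34,"gripper":-0.2}
  newtons: 40

```text
clock: 21.77
eef_pos: [470.8, -235.5, -22.7]
eef_rot: [-3.141, 0.0, 1.573]
wrist_force: [0.0, 1.0, 0.6]
finger_gap: 45.0
finger_force: 40.0
```

Run:
```python
from h import *
goto(471,-235.5,-22,0)
# screw angle once more (scene)
a=snap('scene')[:,:,::-1].astype(np.float32)
d=np.arange(10,80,5); th=np.radians(d)
P=lambda r:np.c_[472+r*np.cos(th),-236.5+r*np.sin(th),np.full(len(th),16)]
for r in(26,28,30):
    uv=proj('scene',P(r)).astype(np.float32); print(dict(zip(d.tolist(),cv2.remap(a,uv[:,:1],uv[:,1:],1)[:,0].mean(1).astype(int).tolist())))
```

```text
t 21.77 pos [ 470.8 -235.5  -22.7] alpha 0.002 j1,6 [-0.53 -0.54] F [0.  1.  0.6] M [-0.1   0.24  0.03] gap 45.0 ff 40.0 tilt [-0. -0.]
dp [ 0.   0.2 -0.7] roll 0.1
{10: 160, 15: 161, 20: 163, 25: 160, 30: 158, 35: 156, 40: 155, 45: 151, 50: 145, 55: 145, 60: 146, 65: 143, 70: 127, 75: 97}
{10: 149, 15: 148, 20: 151, 25: 145, 30: 136, 35: 149, 40: 161, 45: 158, 50: 150, 55: 146, 60: 145, 65: 142, 70: 130, 75: 103}
{10: 122, 15: 120, 20: 127, 25: 112, 30: 117, 35: 144, 40: 162, 45: 164, 50: 156, 55: 148, 60: 146, 65: 142, 70: 132, 75: 108}
```

Call:
carry_out:
  deltas:
    - {"dp":[0,0,-20],"roll":0,"gripper":-0.2}
    - {"dp":[0,0,-50],"roll":0,"gripper":-0.2}
    - {"dp":[0,0,-85],"roll":0,"gripper":-0.2}
    - {"dp":[0,0,-120],"roll":7,"gripper":-0.2}
    - {"dp":[0,0,-150],"roll":14,"gripper":-0.2}
    - {"dp":[0,0,-160],"roll":21,"gripper":-0.2}
    - {"dp":[0,0,-160],"roll":28,"gripper":-0.2}
    - {"dp":[0,0,-160],"roll":31.6,"gripper":-0.2}
    - {"dp":[0,0,-160],"roll":31.6,"gripper":-0.2}
  newtons: 50

```text
clock: 22.57
eef_pos: [470.7, -235.5, 137.2]
eef_rot: [-3.141, 0.0, 1.018]
wrist_force: [-0.0, -0.0, -2.9]
finger_gap: 44.5
finger_force: 50.0
```

```bash
python3 -c "
from h import *
goto(577.4,57.75,137,-.55)"
```

```text
t 22.57 pos [ 470.7 -235.5  137.2] alpha -0.553 j1,6 [-0.53  0.02] F [-0.  -0.  -2.9] M [-0.08  0.11  0.  ] gap 44.5 ff 50.0 tilt [-0.  0.]
dp [ 3.055e+02 -6.320e+01  2.000e-01] roll -0.2
```

Holding the collar (−2.9 N). Carrying it over the spindle.

Call:
carry_out:
  deltas:
    - {"dp":[35,-7.2,0],"roll":0,"gripper":-0.2}
    - {"dp":[70,-14.5,0],"roll":0,"gripper":-0.2}
    - {"dp":[105,-21.7,0],"roll":0,"gripper":-0.2}
    - {"dp":[140,-29,0],"roll":0,"gripper":-0.2}
    - {"dp":[175,-36.2,0],"roll":0,"gripper":-0.2}
    - {"dp":[210,-43.4,0],"roll":0,"gripper":-0.2}
    - {"dp":[245,-50.7,0],"roll":0,"gripper":-0.2}
    - {"dp":[280,-57.9,0],"roll":0,"gripper":-0.2}
    - {"dp":[305.5,-63.2,0],"roll":0,"gripper":-0.2}
    - {"dp":[305.5,-63.2,0],"roll":0,"gripper":-0.2}
    - {"dp":[305.5,-63.2,0],"roll":0,"gripper":-0.2}
    - {"dp":[305.5,-63.2,0],"roll":0,"gripper":-0.2}

```text
clock: 23.57
eef_pos: [576.4, 57.5, 136.8]
eef_rot: [-3.141, 0.001, 1.022]
wrist_force: [-0.5, -1.2, -3.3]
finger_gap: 44.2
finger_force: 50.0
```

```bash
python3 -c "
from h import *
goto(577.4,57.75,105,-.55)"
```

```text
t 23.57 pos [576.4  57.5 136.8] alpha -0.548 j1,6 [0.04 0.58] F [-0.5 -1.2 -3.3] M [-0.06  0.09 -0.05] gap 44.2 ff 50.0 tilt [-0.001 -0.   ]
dp [ 0.8  0.7 31.8] roll 0.1
```

Call:
carry_out:
  deltas:
    - {"dp":[0.4,0.4,15],"roll":0,"gripper":-0.2}
    - {"dp":[0.4,0.4,30],"roll":0,"gripper":-0.2}
    - {"dp":[0.4,0.4,34],"roll":0,"gripper":-0.2}
    - {"dp":[0.4,0.4,34],"roll":0,"gripper":-0.2}
    - {"dp":[0.4,0.4,34],"roll":0,"gripper":-0.2}
    - {"dp":[0.4,0.4,34],"roll":0,"gripper":-0.2}

```text
clock: 24.07
eef_pos: [577.7, 57.6, 104.3]
eef_rot: [3.141, -0.001, 1.02]
wrist_force: [-0.3, 0.3, -2.1]
finger_gap: 44.2
finger_force: 50.0
```

```bash
python3 -c "
from h import *
goto(577.4,57.75,98,-.55)"
```

```text
t 24.07 pos [577.7  57.6 104.3] alpha -0.551 j1,6 [0.04 0.59] F [-0.3  0.3 -2.1] M [-0.04  0.04  0.03] gap 44.2 ff 50.0 tilt [0.001 0.   ]
dp [-0.1 -0.3  6.3] roll -0.0
```

Call:
carry_out:
  deltas:
    - {"dp":[-0.1,-0.2,2],"roll":0,"gripper":-0.2}
    - {"dp":[-0.1,-0.2,4],"roll":0,"gripper":-0.2}
    - {"dp":[-0.1,-0.2,5.5],"roll":0,"gripper":-0.2}
    - {"dp":[-0.1,-0.2,7],"roll":0,"gripper":-0.2}
    - {"dp":[-0.1,-0.2,7],"roll":0,"gripper":-0.2}

```text
clock: 24.48
eef_pos: [576.9, 58.1, 95.9]
eef_rot: [-3.141, 0.0, 1.021]
wrist_force: [-0.3, 1.5, -3.3]
finger_gap: 44.1
finger_force: 50.0
```

Call:
carry_out:
  deltas:
    - {"dp":[0,0,1.5],"roll":0,"gripper":-0.2}
    - {"dp":[0,0,3],"roll":0,"gripper":-0.2}
    - {"dp":[0,0,3],"roll":0,"gripper":-0.2}

```text
clock: 24.73
eef_pos: [577.0, 58.0, 92.9]
eef_rot: [-3.141, 0.0, 1.02]
wrist_force: [-0.9, -0.3, -2.1]
finger_gap: 44.2
finger_force: 50.0
```

```bash
python3 -c "
from h import *
goto(577.4,57.75,58,-.55)"
```

```text
t 24.73 pos [577.   58.   92.9] alpha -0.55 j1,6 [0.04 0.59] F [-0.9 -0.3 -2.1] M [-0.07  0.12  0.03] gap 44.2 ff 50.0 tilt [-0. -0.]
dp [-0.   0.5 34.9] roll -0.0
```

Call:
carry_out:
  deltas:
    - {"dp":[0,0.2,2],"roll":0,"gripper":-0.2}
    - {"dp":[0,0.2,4],"roll":0,"gripper":-0.2}
    - {"dp":[0,0.2,6],"roll":0,"gripper":-0.2}
    - {"dp":[0,0.2,6],"roll":0,"gripper":-0.2}

```text
clock: 25.07
eef_pos: [577.0, 58.0, 86.7]
eef_rot: [-3.141, 0.0, 1.021]
wrist_force: [-0.6, -0.7, -2.9]
finger_gap: 44.3
finger_force: 50.0
```

Call:
carry_out:
  deltas:
    - {"dp":[0,0,2],"roll":0,"gripper":-0.2}
    - {"dp":[0,0,4],"roll":0,"gripper":-0.2}
    - {"dp":[0,0,6],"roll":0,"gripper":-0.2}
    - {"dp":[0,0,6],"roll":0,"gripper":-0.2}

```text
clock: 25.4
eef_pos: [577.1, 57.9, 80.8]
eef_rot: [-3.141, 0.0, 1.02]
wrist_force: [-0.5, 0.3, -2.4]
finger_gap: 44.3
finger_force: 50.0
```

```bash
python3 -c "
from h import *
goto(577.4,57.75,58,-.55)"
```

```text
t 25.4 pos [577.1  57.9  80.8] alpha -0.55 j1,6 [0.04 0.59] F [-0.5  0.3 -2.4] M [-0.06  0.11  0.  ] gap 44.3 ff 50.0 tilt [-0.001 -0.   ]
dp [ 0.   0.4 22.8] roll -0.0
```

Call:
carry_out:
  deltas:
    - {"dp":[0,0,3],"roll":0,"gripper":-0.2}
    - {"dp":[0,0,6],"roll":0,"gripper":-0.2}
    - {"dp":[0,0,9],"roll":0,"gripper":-0.2}
    - {"dp":[0,0,12],"roll":0,"gripper":-0.2}
    - {"dp":[0,0,15],"roll":0,"gripper":-0.2}
    - {"dp":[0,0,15],"roll":0,"gripper":-0.2}
  newtons: 60

```text
clock: 25.9
eef_pos: [576.9, 57.9, 65.5]
eef_rot: [-3.141, 0.001, 1.02]
wrist_force: [0.4, -0.5, -3.2]
finger_gap: 44.4
finger_force: 60.0
```

Call:
carry_out:
  deltas:
    - {"dp":[0,0,2],"roll":0,"gripper":-0.2}
    - {"dp":[0,0,4],"roll":0,"gripper":-0.2}
    - {"dp":[0,0,6],"roll":0,"gripper":-0.2}
    - {"dp":[0,0,6],"roll":0,"gripper":-0.2}

```text
clock: 26.23
eef_pos: [577.5, 58.0, 60.4]
eef_rot: [3.141, -0.0, 1.02]
wrist_force: [-1.1, -0.6, 3.0]
finger_gap: 44.2
finger_force: 60.0
```

```bash
python3 -c "
from h import *
goto(577.4,57.75,57,-.55)"
```

```text
t 26.23 pos [577.5  58.   60.4] alpha -0.55 j1,6 [0.04 0.59] F [-1.1 -0.6  3. ] M [-0.08  0.43  0.08] gap 44.2 ff 60.0 tilt [0.001 0.   ]
dp [-0.2  0.1  3.4] roll -0.0
```

Call:
carry_out:
  deltas:
    - {"dp":[0,0,1],"roll":0,"gripper":-0.2}
    - {"dp":[0,0,2],"roll":0,"gripper":-0.2}
    - {"dp":[0,0,3],"roll":0,"gripper":-0.2}
    - {"dp":[0,0,4],"roll":0,"gripper":-0.2}
    - {"dp":[0,0,4],"roll":0,"gripper":-0.2}

```text
clock: 26.65
eef_pos: [577.5, 58.0, 57.2]
eef_rot: [3.141, -0.0, 1.021]
wrist_force: [-4.7, 0.2, 10.7]
finger_gap: 44.1
finger_force: 60.0
```

```bash
python3 -c "
from h import *
goto(577.4,57.75,57,-.55)"
```

```text
t 26.65 pos [577.5  58.   57.2] alpha -0.55 j1,6 [0.04 0.59] F [-4.7  0.2 10.7] M [-0.04  1.12 -0.03] gap 44.1 ff 60.0 tilt [0.001 0.   ]
dp [-0.3  0.   0.2] roll -0.0
```

Call:
carry_out:
  deltas:
    - {"dp":[0,0,1],"roll":0,"gripper":-0.2}
    - {"dp":[0,0,2],"roll":0,"gripper":-0.2}
    - {"dp":[0,0,2],"roll":0,"gripper":-0.2}
    - {"dp":[0,0,2],"roll":0,"gripper":-0.2}

```text
clock: 26.98
eef_pos: [577.7, 58.1, 56.9]
eef_rot: [3.14, -0.001, 1.021]
wrist_force: [-12.6, -0.9, 28.9]
finger_gap: 44.1
finger_force: 60.0
```

Run:
```python
from h import *
goto(577.4,57.75,57,-.55)
a=snap('scene')[:,:,::-1]
q=cv2.resize(a[170:240,295:365],(560,560),interpolation=cv2.INTER_CUBIC)
for k,ang in((66,.218),(31,.218)):
    uv=proj('scene',[[578.9+k*np.cos(ang),57.8+k*np.sin(ang),100 if k==66 else 92]])[0]; cv2.circle(q,tuple(((uv-[295,170])*8).astype(int)),3,(0,255,255),-1)
cv2.imwrite('pics/f0.png',q)
```

```text
t 26.98 pos [577.7  58.1  56.9] alpha -0.55 j1,6 [0.04 0.59] F [-12.6  -0.9  28.9] M [-0.07  2.85  0.01] gap 44.1 ff 60.0 tilt [0.002 0.   ]
dp [-0.4 -0.1 -0.1] roll -0.0
```

View pics/f0.png

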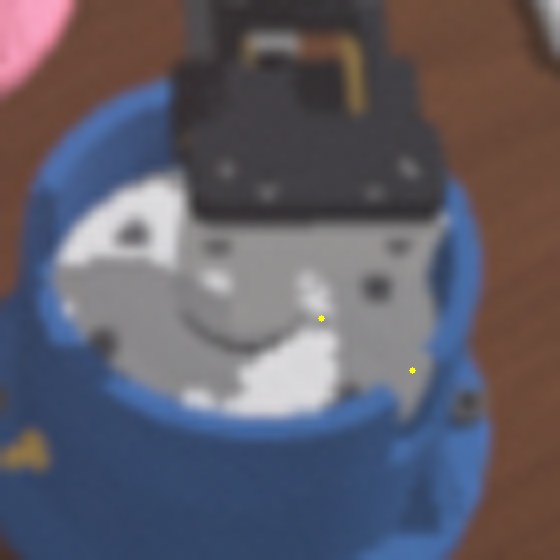

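The collar is on the hard stop (29 N with 0.3 mm travel). The screw is near (315,293) and points at the slot, mid-gap (412,372). I'll ease the push slightly, hold, and hand in.

Call:
carry_out:
  deltas:
    - {"dp":[0,0,-0.8],"roll":0,"gripper":-0.2}
    - {"dp":[0,0,-0.8],"roll":0,"gripper":-0.2}
    - {"dp":[0,0,-0.8],"roll":0,"gripper":-0.2}
    - {"dp":[0,0,-0.8],"roll":0,"gripper":-0.2}

```text
clock: 27.37
eef_pos: [577.7, 58.0, 57.1]
eef_rot: [3.14, -0.001, 1.021]
wrist_force: [-9.0, -0.1, 21.7]
finger_gap: 44.4
finger_force: 60.0
```

```bash
python3 -c "
from h import *
goto(577.4,57.75,57,-.55)
s=read_state()
if s['wrist_force'][2]>10: print(manip.sign_off())"
```

```text
t 27.37 pos [577.7  58.   57.1] alpha -0.55 j1,6 [0.04 0.59] F [-9.  -0.1 21.7] M [-0.04  2.09  0.01] gap 44.4 ff 60.0 tilt [0.002 0.   ]
dp [-0.4 -0.1  0.1] roll -0.0
the job is handed in; nothing more can be done
None
```

I turned the spindle flat to the key slot, fitted the set-screw collar and handed the job in at 27.4 s, still pressing the collar on the shoulder at about 22 N with its screw towards the slot; no verdict came back.

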